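# Register and lock the upper tray of a stacking crucible carrier

### The arm

A 7-joint arm with a two-finger parallel gripper is mounted at the origin on a cart in front of the work surface, level with it; the furniture and walls round the work are solid. World frame = base frame: x ahead of the robot, y to its left, z up, the work surface at z = 0. Lengths are in m, angles in rad, forces in N, time in s.
With the tool pointing down it reaches from about 0.425 to 1.025 m from the base axis. Payload 9.4 kg.
Tool frame: the origin (TCP) lies midway between the tips of the shut fingers; the grasp point (between the pads) lies 19 mm behind it (arm.grip_point_offset is the distance from the TCP to the grasp point, in m); z points along the fingers, y is the direction in which the jaws open and shut (so a half turn about z gives the same grasp; the last joint's range is limited). The gripper opens to 85 mm and grips with 20 to 120 N. Pads are 22 mm wide; open, the fingers measure 114 mm over their backs; the gripper's body (76 mm by 85 mm) begins 54 mm behind the grasp point. The pads swing forward as they close: fully open they stand 13 mm farther back than shut.
Start: joints at [-1.383, 0.599, -0.003, 1.599, 0.002, 0.943, -0.08], TCP at [0.19, 0.7, 0.231] pointing down, gripper open.
Joint ranges: [-2.57, 2.57], [-0.35, 1.97], [-1.29, 1.29], [0.11, 2.56], [-1.05, 4.19], [0.11, 1.86], [-2.63, 2.63]. Speed limits (rad/s): [2.22, 2.22, 3.01, 3.01, 3.14, 3.14, 3.14].

### API

Orientations are given as a unit quaternion [w, x, y, z].
In Python, from station import arm, hand, planner, monitor, get_image gives the robot as it stands. Calls block until the motion is done:
- arm.reach(position, orientation): joint-space move of the TCP to a pose.
- arm.move_linear(position, vel=0.15, orientation=None, until_force=None): straight line of the TCP; orientation=None keeps the orientation; vel is the mean speed in m/s. With until_force (N) it stops when the force on the tool has changed by that much, and returns True; else False.
- arm.move_j(angles): joint-space move.
- hand.gripper_to(opening, grasp_force=None): finger opening in m; grasp_force is the grip in N (None keeps the last); returns when the fingers have stopped.
- arm.sleep(seconds).
- planner.ik(position, orientation): joint angles nearest the present ones, or None.
- monitor.state(): the state.
- get_image(name): name is "side" or "top"; returns a dict with "color" (400x640x3 uint8, blue, green, red), "K" (3x3 intrinsics, pixels), "R" (3x3) and "t" (3): a world point X has camera coordinates R X + t. Camera axes: x right, y down, z forward; pixel columns grow to the right and rows downward; lengths in m; the calibration is good to about 2 mm. A picture is of the moment at which its call begins. There is no depth.
A pose or a line that the arm cannot do raises arm.IKError and nothing moves.
- arm.job_done(): hands the job in, once; it reports no verdict.
The state is a dict: "time_s": time; "joint_pos": joint angles; "joint_vel": joint speeds; "tau": joint torques, N m; "tcp_pos": TCP position; "eef_rot": TCP orientation; "contact_force": force on the tool from outside, world axes, zero at the start; "wrist_torque": the same for the moment, N m; "gripper_width": finger opening in m.
Only numpy, scipy, OpenCV 4.12 (cv2) and the standard library are available. Lean on these libraries where they do the work, as an engineer would, in place of code of your own. Each camera call takes 0.05 s, during which the arm holds its last target.

### The job

The upper tray of the crucible carrier was set down out of register: its four corner posts stand on the grey base beside their sockets. Slide it across the base, without lifting it off and with its two crucibles left standing on it, until all four posts have dropped fully home in the sockets; then turn the tray's black locking dial until its white pointer line points at the red dot, and let go. Leave the timer, the tape roll and the ceramic boat that lie round the carrier where they are.

Things in the scene. Friction and masses are not known exactly. Their poses are not given: they have to be found in the camera images.
- base: grey base of the carrier, fixed to the bench: a flat deck 205 mm (x) by 200 mm (y), its top 26 mm above the bench; origin under its middle; its +x side faces roughly away from the robot. Four square sockets for the posts lie in the deck, 66 mm either way from point home in x and y: 17 mm wide inside, 14 mm deep, mouths flared at 45 degrees to 25 mm, each with a dark outline
- home (a point): the middle of the four sockets, at the level of their floors (14 mm below the deck's top), axes as the base's: here lies point tray_foot when the tray is fully home. About it two steel keepers (inverted L, 20 mm high) stand on the deck, from 20 to 52 mm either way in x and within 11 mm in y; the tray clears them while it stands on the deck
- tray: loose square steel tray, 0.73 kg with dial (may vary by a quarter), 146 mm over its posts, axes along its sides as the base's. Origin midway between the feet of the posts. Posts 14 mm square at x, y = +/-66 mm, 54 mm high, feet tapered. Side rails (outer faces at +/-73 mm) from 36 to 52 mm above the feet; upper face of the sheet at 43 mm. It slides against 3 to 7 N of friction
- tray_foot (a point): midway between the undersides of the tray's four feet: 26 mm above the bench when the tray stands on the deck, 12 mm when it is fully home; axes as the tray's
- dial (a joint): turn of the dial, rad: 0 when the pointer line is at the red dot, positive counter-clockwise from above, stops at -1.7 and 0.7, starts between -1.45 and -0.95; 0.035 N m of friction, stays where left. A steel bar below the tray, in line with the pointer, turns under the keepers near 0 and locks the tray; turned before the posts are home, it lies over the keepers and keeps the tray up
- dial_grip (a point): on the dial's axis (the tray's middle), 66 mm above the feet, in the dial's black grip bar: 44 mm long along the pointer, 14 mm wide, from 50 to 75 mm above the feet. A white line on its top runs from the middle to the pointing end; the point's x axis points that way
- lock_dot (a point): the red dot on the tray sheet, 32.5 mm from the dial's axis in the tray's +x direction
- crucible_2: white porcelain crucible, 48 mm across the rim, 38 mm high, loose on the tray near its +x, -y corner (about 44 mm, -44 mm from the middle); origin under its middle
- crucible_1: smaller white porcelain crucible, 36 mm across, 30 mm high, loose on the tray near its -x, +y corner (about -46 mm, +46 mm); origin under its middle
- timer: digital timer 62 x 62 x 18 mm lying on the bench, a bystander; origin under its middle
- tape_roll: roll of tape 77 mm across, 19 mm high, flat on the bench, a bystander; origin under its middle
- ceramic_boat: white ceramic boat 75 x 18 x 12 mm on the bench, a bystander; origin under its middle

How it is judged:
On the way, in this order (a step that is already met when the one before it is completed fails the run):
1. all four posts are fully home in the sockets (z of tray_foot in the frame of home below 0.003 m and horizontal distance between tray_foot and home below 0.005 m and angle between tray's own z axis and vertical below 0.03 rad), for 0.2 s.
2. the pointer line points at the red dot, the tray still home (value of joint dial between -0.17 and 0.17 rad and z of tray_foot in the frame of home below 0.003 m), for 0.2 s.
At the end, for the whole second after the job is handed in: The tray is at rest with all four posts home in the sockets (feet within 3 mm of the socket floors, centred within 5 mm, level within 0.03 rad), the dial within 0.17 rad (10 degrees) of pointing at the red dot, and both crucibles standing upright (within 0.15 rad) on the tray's sheet (all of step 2 and horizontal distance between tray_foot and home below 0.005 m and angle between tray's own z axis and vertical below 0.03 rad and linear speed of tray below 0.01 m/s and z of crucible_1 in the frame of tray between 0.04 and 0.048 m and angle between each of crucible_1, crucible_2's own z axis and vertical below 0.15 rad and horizontal distance between each of crucible_1, crucible_2 and tray below 0.09 m and z of crucible_2 in the frame of tray between 0.04 and 0.048 m); the robot touches nothing.
It fails at once if the tray is lifted off the base (its feet's middle more than 15 mm above the deck) (z of tray_foot in the frame of home above 0.029 m).
It fails at once if a crucible is tipped over (more than 0.6 rad) (angle between any of crucible_1, crucible_2's own z axis and vertical above 0.6 rad).
It fails at once if the timer, the tape roll or the ceramic boat is moved by more than 25 mm (distance of any of timer, tape_roll, ceramic_boat from where it was at the start of the episode above 0.025 m).
It also fails if it takes over 61 s, if anything falls off the work surface, if the arm or the gripper's body presses on something with over 40 N, if the wrist force passes 120 N, or if a joint passes its speed limit or range.

## Working session

There is one attempt and no reset: what is moved stays moved. The work goes in short steps, each a Python script; the robot and the scene stay as the last script left them, time stands still between calls to the robot, and variables do not carry over. Pictures are saved under pics/ and viewed, and the job is handed in when it is done.

```bash
ls; mkdir -p pics
python3 - <<'E'
from station import arm, hand, planner, monitor, get_image
import cv2,numpy as np
for n in ("top","side"):
    g=get_image(n); cv2.imwrite(f"pics/{n}0.png",g["color"]); print(n,g["K"].tolist(),np.round(g["R"],4).tolist(),g["t"].tolist(), (-g["R"].T@g["t"]))
s=monitor.state(); print(s["time_s"],s["tcp_pos"],s["eef_rot"],arm.grip_point_offset,s["gripper_width"])
E
```

```text
pics
top [[456.5726149793042, 0.0, 321.52135894744237], [0.0, 456.5726149793042, 199.68180832898744], [0.0, 0.0, 1.0]] [[-0.0001, -0.9999, -0.0111], [-0.9938, 0.0013, -0.1107], [0.1107, 0.0111, -0.9938]] [-0.26587841922331157, 0.4888754269512022, 0.9858021302430026] [ 0.37668051 -0.27741142  1.03084967]
side [[365.51513560358836, 0.0, 320.76265742034514], [0.0, 365.51513560358836, 195.98354105516816], [0.0, 0.0, 1.0]] [[-0.9122, -0.4093, 0.0176], [-0.1721, 0.3438, -0.9231], [0.3718, -0.8452, -0.3841]] [0.32053779008798844, 0.2650794540962738, 0.4790215658066745] [0.15993677 0.44490783 0.42302542]
0.1 [0.18962535 0.69928914 0.23046654] [-3.29148879e-05  1.31984465e-01  9.91251499e-01 -7.51412585e-04] 0.0187 0.08512770939877012
```

View pics/top0.png

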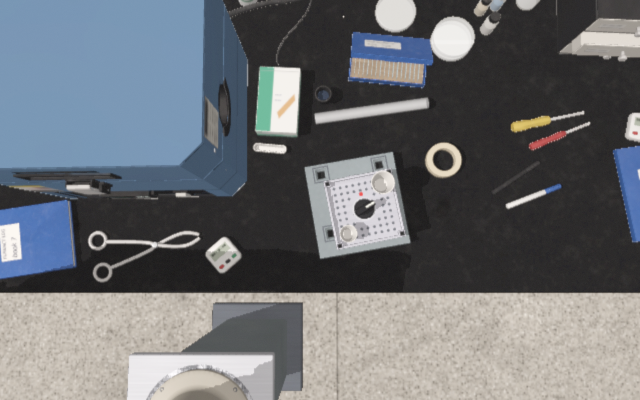

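View pics/side0.png

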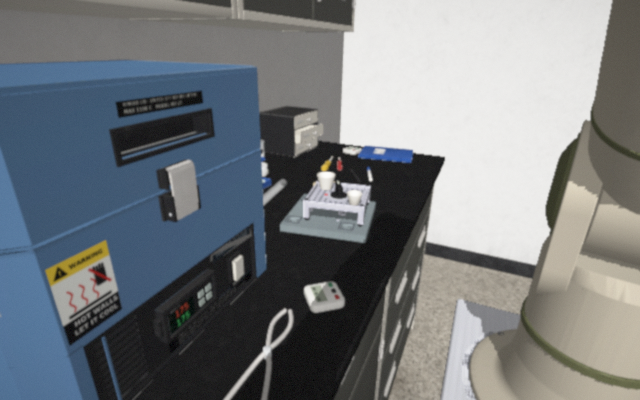

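Run:
```python
import cv2
t=cv2.imread("pics/top0.png")[140:270,290:470]; cv2.imwrite("pics/topz0.png",cv2.resize(t,None,fx=4.4,fy=4.4,interpolation=cv2.INTER_CUBIC))
t=cv2.imread("pics/side0.png")[155:255,270:400]; cv2.imwrite("pics/sidez0.png",cv2.resize(t,None,fx=6,fy=6,interpolation=cv2.INTER_CUBIC))
```

```text
(no output)
```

View pics/topz0.png

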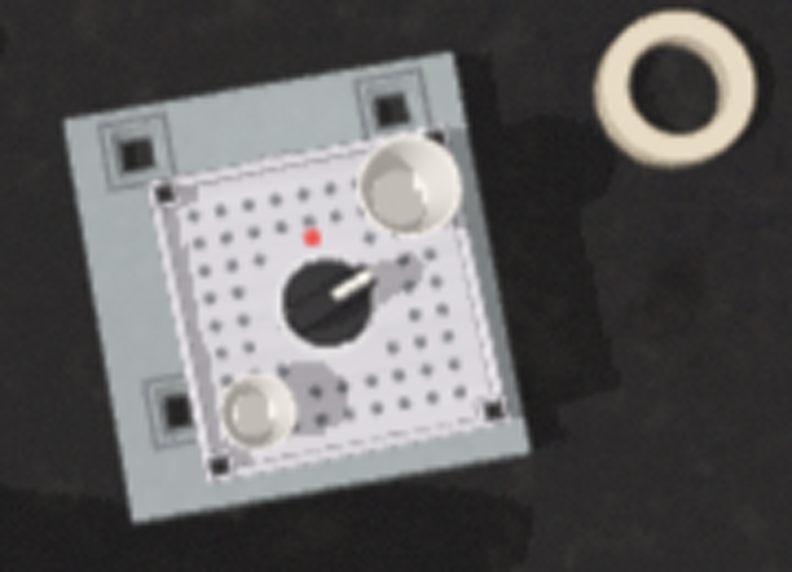

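View pics/sidez0.png

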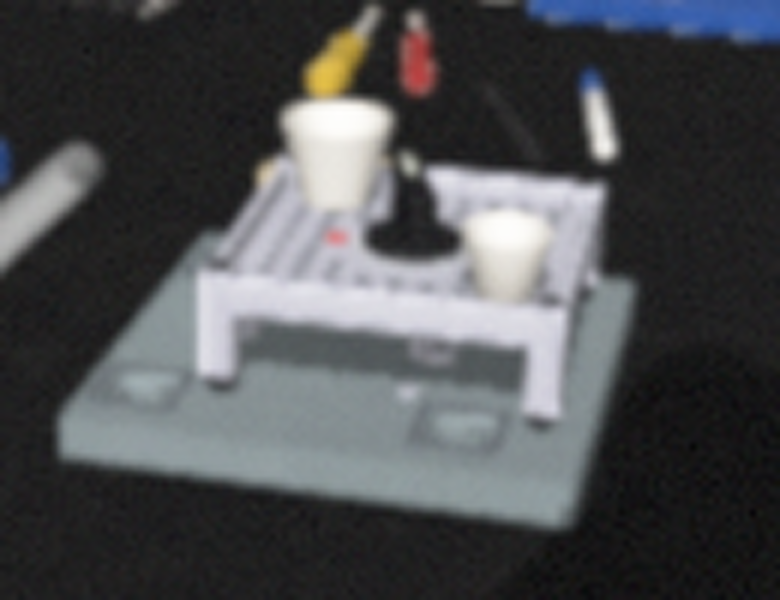

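```bash
cat > h.py <<'E'
import cv2,numpy as np
from station import arm, hand, planner, monitor, get_image
from scipy.spatial.transform import Rotation as Rot
def ray(g,uv,z):
    uv=np.atleast_2d(uv).astype(float); K,R,t=map(np.asarray,(g["K"],g["R"],g["t"]))
    d=np.c_[uv,np.ones(len(uv))]@np.linalg.inv(K).T@R; c=-R.T@t
    return c+d*((z-c[2])/d[:,2])[:,None]
def proj(g,X):
    X=np.atleast_2d(X); p=(X@np.asarray(g["R"]).T+g["t"])@np.asarray(g["K"]).T; return p[:,:2]/p[:,2:]
def tri(g1,p1,g2,p2):
    P=[np.asarray(g["K"])@np.c_[g["R"],g["t"]] for g in (g1,g2)]
    X=cv2.triangulatePoints(P[0],P[1],np.array(p1,float).reshape(2,1),np.array(p2,float).reshape(2,1)); return (X[:3]/X[3]).ravel()
def down(yaw): # tool z down, tool y axis at world angle yaw
    y=np.array([np.cos(yaw),np.sin(yaw),0]); z=np.array([0,0,-1.]); x=np.cross(y,z)
    q=Rot.from_matrix(np.c_[x,y,z]).as_quat(); return np.r_[q[3],q[:3]]
E
python3 - <<'E'
from h import *
g=get_image("top"); im=g["color"]
S=8; x0,y0=290,140
c=cv2.resize(im[140:270,290:470],None,fx=S,fy=S,interpolation=cv2.INTER_CUBIC)
full=lambda p:(np.asarray(p,float)+0.5)/S-0.5+[x0,y0]
gray=cv2.cvtColor(c,cv2.COLOR_BGR2GRAY)
# base outline
m=(gray>75).astype(np.uint8)
n,l,st,ce=cv2.connectedComponentsWithStats(m)
k=l[90*8-0, 12*8*2+0] if 0 else np.argmax(st[1:,4])+1
cs,_=cv2.findContours((l==k).astype(np.uint8),cv2.RETR_EXTERNAL,cv2.CHAIN_APPROX_NONE)
r=cv2.minAreaRect(max(cs,key=cv2.contourArea)); b=full(cv2.boxPoints(r)); print("base",b.tolist()); W=ray(g,b,.026);print(W.round(4).tolist())
print("base mid",W.mean(0), [np.linalg.norm(W[i]-W[i-1]).round(4) for i in range(4)], [np.degrees(np.arctan2(*(W[i]-W[i-1])[1::-1])).round(2) for i in range(4)])
# dark comps inside
for th in (60,75,95):
  d=((gray<th)&(cv2.drawContours(np.zeros_like(m),cs,-1,1,-1)>0)).astype(np.uint8)
  n,l,st,ce=cv2.connectedComponentsWithStats(d)
  for i in range(1,n):
    if st[i,4]>300: print(th,full(ce[i]).round(2),st[i,2:5]/[S,S,S*S], ray(g,full(ce[i]),.026).round(4)[0,:2], ray(g,full(ce[i]),.080).round(4)[0,:2])
E
```

```text
base [[302.9473943710327, 166.25239181518555], [394.24671173095703, 150.18012619018555], [410.5990524291992, 243.07041931152344], [319.2997360229492, 259.14268493652344]]
[[0.5638, -0.2247, 0.026], [0.5999, -0.429, 0.026], [0.3929, -0.461, 0.026], [0.358, -0.2614, 0.026]]
base mid [ 0.47867927 -0.34402128  0.026     ] [np.float64(0.209), np.float64(0.2074), np.float64(0.2094), np.float64(0.2027)] [np.float64(10.09), np.float64(-79.99), np.float64(-171.2), np.float64(99.91)]
60 [378.35 164.76] [ 6.25      5.75     28.109375] [ 0.5669 -0.393 ] [ 0.5566 -0.3868]
60 [320.49 174.89] [ 6.25     6.      30.28125] [ 0.5442 -0.2639] [ 0.5352 -0.2647]
60 [363.58 208.54] [ 18.375     16.125    185.453125] [ 0.4688 -0.3591] [ 0.4639 -0.3547]
60 [363.71 216.56] [6.25     1.375    4.796875] [ 0.4511 -0.3592] [ 0.4471 -0.3548]
60 [329.89 233.11] [ 4.625   6.25   24.5625] [ 0.4148 -0.2846] [ 0.4127 -0.2842]
75 [378.39 164.74] [ 7.        6.5      35.765625] [ 0.5669 -0.3931] [ 0.5567 -0.3869]
75 [320.53 174.84] [ 7.     6.625 38.125] [ 0.5444 -0.264 ] [ 0.5353 -0.2647]
75 [326.93 183.64] [2.625    2
[... 364 characters left out ...]
3869 -0.3039]
95 [358.29 205.99] [106.5      107.625    106.984375] [ 0.4745 -0.3475] [ 0.4693 -0.3437]
95 [378.39 164.69] [ 7.625     7.25     44.859375] [ 0.567  -0.3931] [ 0.5568 -0.3869]
95 [320.48 174.78] [ 7.75      7.5      47.609375] [ 0.5445 -0.2639] [ 0.5355 -0.2646]
95 [326.94 183.6 ] [3.375    3.125    8.453125] [ 0.5246 -0.2783] [ 0.5167 -0.2782]
95 [363.59 208.77] [ 20.25      18.75     265.796875] [ 0.4683 -0.3591] [ 0.4634 -0.3547]
95 [329.82 233.11] [ 6.25     7.75    39.15625] [ 0.4148 -0.2845] [ 0.4127 -0.2841]
95 [401.79 232.97] [3.5     3.25    8.71875] [ 0.415  -0.4422] [ 0.4129 -0.4334]
95 [339.45 245.51] [3.375    3.125    8.859375] [ 0.3877 -0.3055] [ 0.3871 -0.304 ]
```

Run:
```python
from h import *
gs=[get_image("top") for _ in range(6)]; g=dict(gs[0]); im=np.mean([a["color"] for a in gs],0).astype(np.uint8); cv2.imwrite("pics/top1.png",im)
s=get_image("side"); cv2.imwrite("pics/side1.png",s["color"])
S=32
tiles=[]
for (u,v) in ((320,175),(378,165),(330,233)):
    c=cv2.resize(im[v-11:v+12,u-11:u+12],None,fx=16,fy=16,interpolation=cv2.INTER_CUBIC); c=cv2.normalize(c,None,0,255,cv2.NORM_MINMAX); tiles.append(c[:, :256] if 0 else c)
o=np.hstack(tiles); cv2.imwrite("pics/sock1.png",cv2.resize(o,None,fx=.72,fy=.72))
tiles=[]
im=s["color"]
for (u,v) in ((292,220),(346,226)):
    c=cv2.resize(im[v-12:v+12,u-16:u+16],None,fx=12,fy=12,interpolation=cv2.INTER_CUBIC); c=cv2.normalize(c,None,0,255,cv2.NORM_MINMAX); tiles.append(c)
cv2.imwrite("pics/socks1.png",np.hstack(tiles))
```

```text
(no output)
```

View pics/sock1.png

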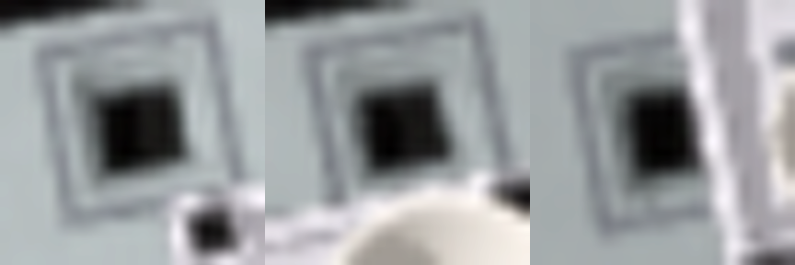

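View pics/socks1.png

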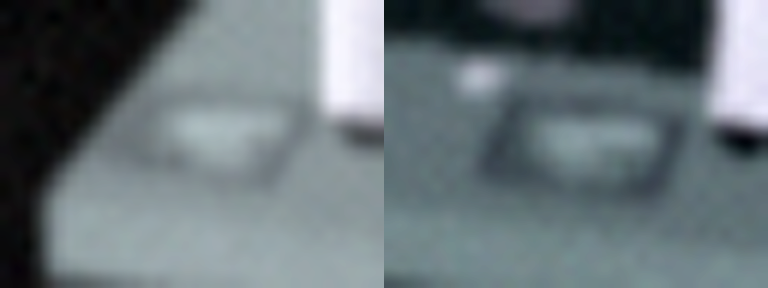

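```bash
python3 - <<'E'
from h import *
g=get_image("top"); f=lambda u,v,k,x,y:(u-11+(x-265*k)/11.52-.5, v-11+y/11.52-.5)
B=[f(320,175,0,*p) for p in ((44,50),(210,20),(240,185),(68,222))]
A=[f(378,165,1,*p) for p in ((308,50),(480,17))]
C=[f(330,233,2,*p) for p in ((575,50),(605,235))]
for q in (B,A,C): print(ray(g,q,.026).round(4)[:,:2].tolist())
b=ray(g,B,.026);print("B",b.mean(0))
yaw=np.radians(10); ex=np.array([np.cos(yaw),np.sin(yaw)]); ey=np.array([-ex[1],ex[0]])
a=ray(g,A,.026)[:,:2].mean(0)-ex*.016; c=ray(g,C,.026)[:,:2].mean(0)-ey*.016
print(a,c, "AB",a-b.mean(0)[:2], "BC", b.mean(0)[:2]-c)
print("home est", a-.066*ex+.066*ey, b.mean(0)[:2]-.066*ex-.066*ey, c+.066*ex-.066*ey)
E
python3 - <<'E'
import cv2
t=cv2.imread("pics/side1.png")[165:240,285:390]; cv2.imwrite("pics/sidez1.png",cv2.resize(t,None,fx=7.6,fy=7.6,interpolation=cv2.INTER_CUBIC))
E
```

```text
[[0.5602, -0.2457], [0.566, -0.2779], [0.5337, -0.2836], [0.5265, -0.2504]]
[[0.5826, -0.3751], [0.589, -0.4085]]
[[0.4307, -0.2682], [0.3955, -0.2739]]
B [ 0.54660992 -0.2643867   0.026     ]
[ 0.57005161 -0.3945819 ] [ 0.41591202 -0.28677181] AB [ 0.02344169 -0.1301952 ] BC [0.13069791 0.02238511]
home est [ 0.49359352 -0.34104537] [ 0.49307339 -0.34084479] [ 0.49237011 -0.34030834]
```

View pics/sidez1.png

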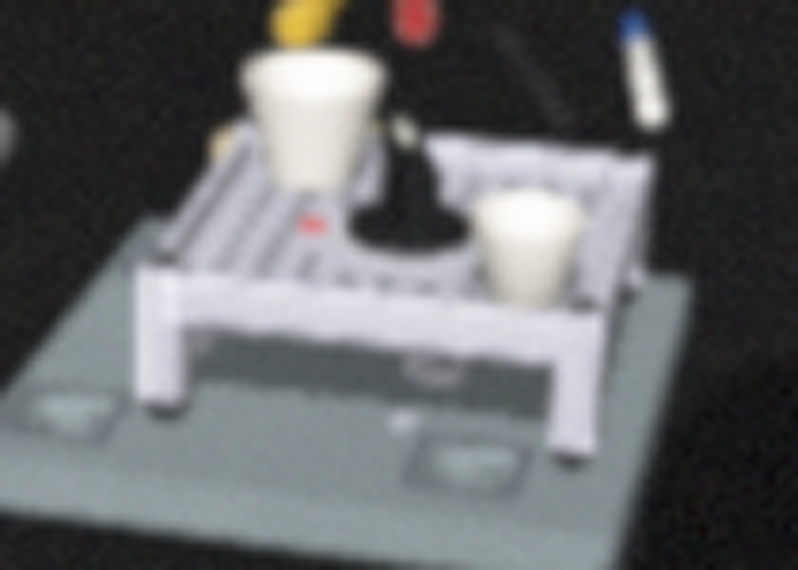

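Run:
```python
from h import *
g=get_image("top"); s=get_image("side")
def red(g,box):
    u0,v0,u1,v1=box; c=g["color"][v0:v1,u0:u1].astype(float); w=np.clip(c[...,2]-c[...,:2].max(2)-40,0,None); vv,uu=np.mgrid[v0:v1,u0:u1]; return np.array([(w*uu).sum(),(w*vv).sum()])/w.sum(), w.max()
a,_=red(g,(350,185,372,202)); b,_=red(s,(315,185,340,203)); X=tri(g,a,s,b)
print(a,b,X, "top-only z.069",ray(g,a,.069)[0], "reproj", proj(g,X)-a,proj(s,X)-b)
# socket C outline centre: side view zoom px (467,467)->
f=lambda x,y:(285+x/7.6-.5,165+y/7.6-.5)
for X,q in (((.4164,-.2865,.026),f(467,468)),((.5466,-.2644,.026),f(70,415))): print("side pred",proj(s,X),"seen",q, "ray z.026",ray(s,q,.026)[0])
# tri post TL/BL feet: side
# pointer line: bright pixels on the dial
c=g["color"][195:220,350:385].astype(int); 
cv2.imwrite("pics/dial1.png",cv2.resize(g["color"][190:225,340:390],None,fx=14,fy=14,interpolation=cv2.INTER_CUBIC))
# predicted image of tray centre at various heights
ty=np.radians(11.3)
for z in (.069,.092,.101): print(z,proj(g,(.4648,-.3558,z)),proj(s,(.4648,-.3558,z)))
```

```text
[360.4978903  193.60232068] [325.62686567 194.08955224] [ 0.49636692 -0.34941324  0.06978176] top-only z.069 [ 0.49672592 -0.34937577  0.069     ] reproj [[0.04649864 0.1223622 ]] [[-0.16852379 -0.02060621]]
side pred [[345.41293882 225.9197365 ]] seen (345.94736842105266, 226.07894736842104) ray z.026 [ 0.4149707  -0.28628835  0.026     ]
side pred [[292.43533906 218.88359268]] seen (293.7105263157895, 219.10526315789474) ray z.026 [ 0.54322496 -0.26469441  0.026     ]
0.069 [[363.68484723 208.59153309]] [[337.88164689 195.61879548]]
0.092 [[364.58379729 207.5732166 ]] [[338.20808245 187.1539084 ]]
0.101 [[364.94755062 207.16116255]] [[338.33753614 183.79701056]]
```

View pics/dial1.png

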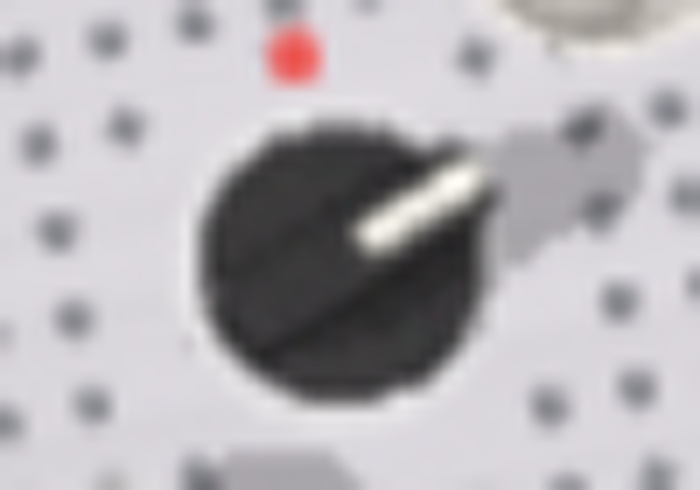

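Run:
```python
from h import *
g=get_image("top"); s=get_image("side")
for p in ((150,197),(240,190),(70,197)): print(p,[ray(g,p,z)[0].round(3).tolist() for z in (0,.1)])
for p in ((75,165),(190,165),(235,185),(246,150),(88,185),(110,195)): print("top edge",p,[ray(g,p,z)[0].round(3).tolist() for z in (0.2,.3,.4,.5)])
# side: front face left bottom edge near (265,250)
print("side corner bottom",ray(s,(265,248),0)[0].round(3), "top corner ray", [ray(s,(257,70),z)[0].round(3).tolist() for z in (.2,.3,.35,.4)])
for z in (.23,.35,.5,.6):
  for r in (.30,.35,.4,.43):
    q=planner.ik([r*np.cos(.4),r*np.sin(.4),z],down(.4+1.57)); print(z,r,None if q is None else np.round(q,2).tolist())
for y in (29.5,-150.5,100,-80):
  q=planner.ik([.4648,-.3558,.2],down(np.radians(y))); print(y,None if q is None else np.round(q,2).tolist())
```

```text
(150, 197) [[0.498, 0.126, 0.0], [0.486, 0.087, 0.1]]
(240, 190) [[0.514, -0.08, 0.0], [0.501, -0.099, 0.1]]
(70, 197) [[0.498, 0.309, 0.0], [0.487, 0.253, 0.1]]
top edge (75, 165) [[0.535, 0.19, 0.2], [0.516, 0.134, 0.3], [0.497, 0.077, 0.4], [0.478, 0.021, 0.5]]
top edge (190, 165) [[0.534, -0.024, 0.2], [0.515, -0.055, 0.3], [0.496, -0.085, 0.4], [0.477, -0.116, 0.5]]
top edge (235, 185) [[0.497, -0.109, 0.2], [0.482, -0.129, 0.3], [0.468, -0.149, 0.4], [0.453, -0.17, 0.5]]
top edge (246, 150) [[0.562, -0.128, 0.2], [0.54, -0.146, 0.3], [0.518, -0.164, 0.4], [0.495, -0.182, 0.5]]
top edge (88, 185) [[0.497, 0.163, 0.2], [0.483, 0.11, 0.3], [0.468, 0.057, 0.4], [0.454, 0.004, 0.5]]
top edge (110, 195) [[0.478, 0.122, 0.2], [0.466, 0.074, 0.3], [0.454, 0.026, 0.4], [0.442, -0.022, 0.5]]
side corner bottom [ 0.557 -0.154  0.   ] top corner ray [[2.069, -2.441, 0.2], [1.213, -1.147, 0.3], [0.785, -0.5, 0.35], [0.357, 0.147, 0.4]]
0.23 0.3 [-0.56, 0.09, -0.04, 2.48, 0.01, 0.57, 1.37]
0.23 0.35 [-0.5, 0.15, -0.07, 2.39, 0.02, 0.6, 1.38]
0.23 0.4 [-0.47, 0.22, -0.09, 2.3, 0.03, 0.63, 1.3
[... 192 characters left out ...]
 2.13, -0.0, 0.96, 1.43]
0.35 0.43 [-0.58, 0.09, 0.06, 2.08, -0.01, 0.97, 1.45]
0.5 0.3 [-0.87, -0.24, 0.2, 2.0, 0.05, 1.38, 1.29]
0.5 0.35 [-0.82, -0.15, 0.21, 1.94, 0.03, 1.35, 1.35]
0.5 0.4 [-0.77, -0.07, 0.21, 1.87, 0.01, 1.34, 1.41]
0.5 0.43 [-0.73, -0.01, 0.19, 1.82, 0.0, 1.33, 1.43]
0.6 0.3 [-0.95, -0.26, 0.24, 1.78, 0.06, 1.62, 1.25]
0.6 0.35 [-0.9, -0.18, 0.26, 1.72, 0.04, 1.59, 1.33]
0.6 0.4 [-0.84, -0.09, 0.26, 1.66, 0.02, 1.57, 1.39]
0.6 0.43 [-0.79, -0.04, 0.25, 1.62, 0.01, 1.56, 1.43]
29.5 [-0.0, 0.62, 0.88, 1.99, -0.64, 0.84, 1.75]
-150.5 [-0.11, 0.73, 1.11, 2.0, -0.82, 0.96, -1.19]
100 [0.82, 0.49, -0.37, 1.94, 0.25, 0.75, 2.04]
-80 [-0.11, 0.73, 1.11, 2.0, -0.82, 0.96, 0.04]
```

Run:
```python
from h import *
arm.move_j([-1.383,.1,0,2.35,0,.69,-.08]); print(monitor.state()["tcp_pos"])
arm.move_j([.64,.1,0,2.35,0,.69,-1.98]); print(monitor.state()["tcp_pos"])
q=planner.ik([.4648,-.3558,.17],down(np.radians(-150.5))); print(np.round(q,2))
hand.gripper_to(.036)
s=monitor.state(); print(s["time_s"],s["gripper_width"],s["contact_force"])
```

```text
[0.12067884 0.33204347 0.26028759]
[ 0.24506961 -0.25238785  0.25998058]
[ 0.58  0.51 -0.03  1.98  0.02  0.65 -2.09]
5.1167 0.03653314082256742 [ 0.54545245 -0.38733705 -0.04608848]
```

Run:
```python
from h import *
o=down(np.radians(-150.5))
arm.reach([.4648,-.3558,.17],o)
g=get_image("top"); cv2.imwrite("pics/top2.png",cv2.resize(g["color"][140:270,290:470],None,fx=4.4,fy=4.4,interpolation=cv2.INTER_CUBIC))
r=arm.move_linear([.4648,-.3558,.081],vel=.05,until_force=8); s=monitor.state(); print(r,s["tcp_pos"],s["contact_force"])
s2=get_image("side"); cv2.imwrite("pics/side2.png",cv2.resize(s2["color"][120:240,270:400],None,fx=5,fy=5,interpolation=cv2.INTER_CUBIC))
```

```text
False [ 0.46490656 -0.35588621  0.08124153] [ 0.39417747 -0.42511617 -0.55772676]
```

View pics/side2.png

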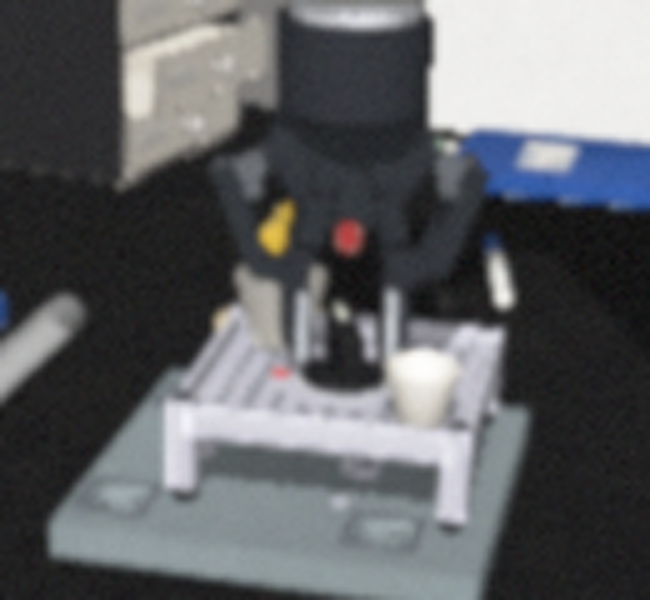

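View pics/top2.png

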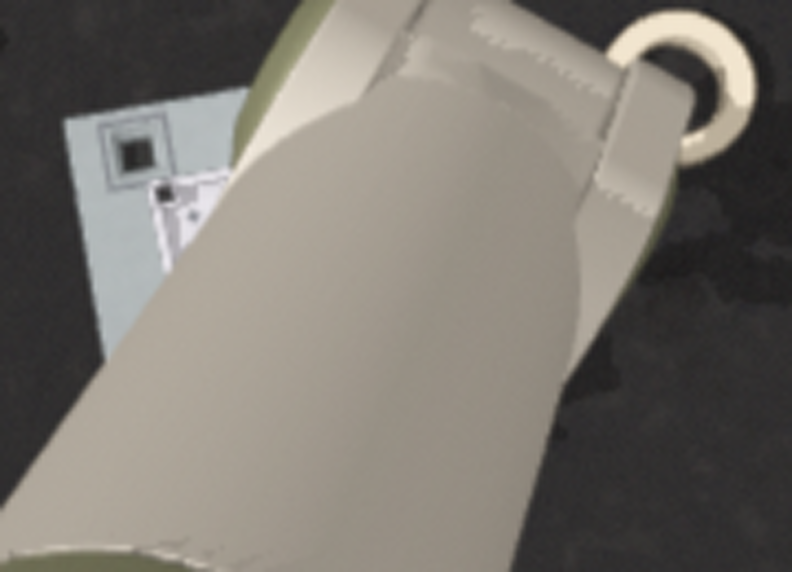

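The fingers straddle the bar at the dial, and post TL is still visible from above. Next: grip and slide.

Run:
```python
from h import *
hand.gripper_to(.0,grasp_force=45)
s=monitor.state(); print(s["gripper_width"],s["tcp_pos"],s["contact_force"],s["wrist_torque"])
p=s["tcp_pos"]; d=np.array([.4930-.4648,-.3407+.3558,0])
for f in (.5,1.):
    arm.move_linear((np.array([.4649,-.3559,.0812])+f*d).tolist(),vel=.03); s=monitor.state(); print(s["time_s"],s["tcp_pos"],s["contact_force"].round(2),s["wrist_torque"].round(2))
for n in("top","side"):
    g=get_image(n); c=g["color"][140:270,290:470] if n=="top" else g["color"][150:240,270:400]; cv2.imwrite(f"pics/{n}3.png",cv2.resize(c,None,fx=4.4 if n=="top" else 6,fy=4.4 if n=="top" else 6,interpolation=cv2.INTER_CUBIC))
```

```text
0.013025623299102302 [ 0.464462   -0.35592424  0.0812973 ] [-2.12283949 -0.26802749  5.15796557] [-0.04037023  0.47920758  0.01422943]
9.1667 [ 0.4769446  -0.34955314  0.08128321] [-6.54 -2.69  6.47] [-0.72  1.37  0.01]
9.85 [ 0.49289941 -0.3401896   0.08053026] [-0.77 -0.23 -9.89] [0.02 0.04 0.01]
```

View pics/top3.png

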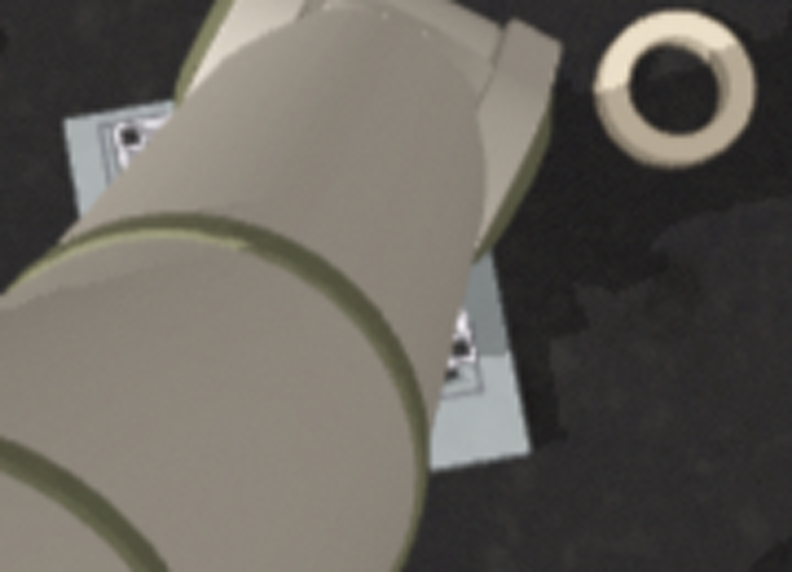

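View pics/side3.png

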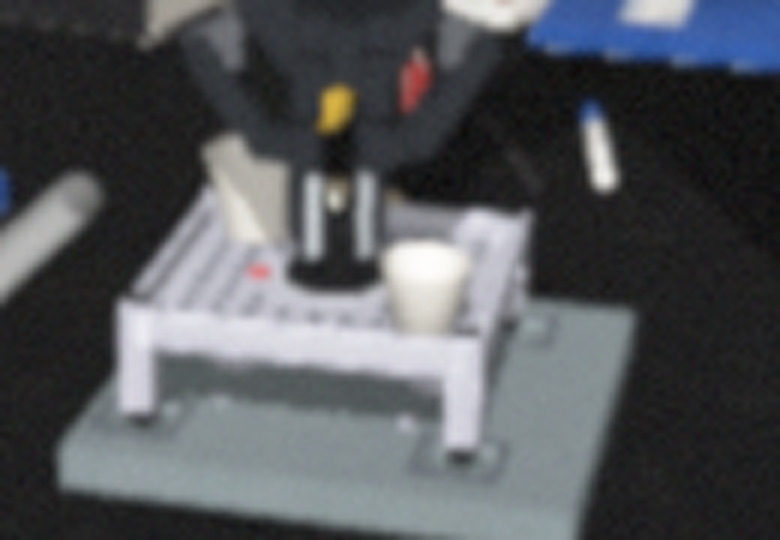

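Run:
```python
from h import *
g=get_image("top"); gray=cv2.cvtColor(g["color"],cv2.COLOR_BGR2GRAY).astype(float)
P=[]
for u,v in ((319,170),(394,218)):
    w=np.clip(110-gray[v-2:v+3,u-2:u+3],0,None); vv,uu=np.mgrid[v-2:v+3,u-2:u+3]; p=((w*uu).sum()/w.sum(),(w*vv).sum()/w.sum()); X=ray(g,p,.080)[0]; P.append(X); print(p,X)
d=P[0]-P[1]; print("mid",(P[0]+P[1])/2, "len",np.linalg.norm(d)/2**.5,"yaw",np.degrees(np.arctan2(d[1],d[0]))-45)
s=monitor.state(); print(s["tcp_pos"],s["contact_force"],s["time_s"])
```

```text
(np.float64(319.1884984025559), np.float64(170.54632587859425)) [ 0.54451937 -0.261905    0.08      ]
(np.float64(394.0802139037433), np.float64(218.8850267379679)) [ 0.44220463 -0.41790775  0.08      ]
mid [ 0.493362   -0.33990637  0.08      ] len 0.13191884571429927 yaw 11.741047867078876
[ 0.49299162 -0.34065321  0.0808922 ] [-0.25552604  0.51312556 -9.27409411] 10.0
```

Tray mid is within 1 mm of home, with about 1.7° of yaw left, which the flared mouths can take up. Next I lower it.

Run:
```python
from h import *
s=monitor.state(); print(s["tcp_pos"],s["contact_force"].round(2),s["time_s"],s["gripper_width"])
p=np.array([.4930,-.3406,.0812])
for z in (.077,.073,.070,.067):
    p[2]=z; r=arm.move_linear(p.tolist(),vel=.03,until_force=18); s=monitor.state(); print(z,r,s["tcp_pos"].round(4),s["contact_force"].round(2),s["wrist_torque"].round(2),s["time_s"])
    if r: break
g=get_image("side"); cv2.imwrite("pics/side4.png",cv2.resize(g["color"][150:240,270:400],None,fx=6,fy=6,interpolation=cv2.INTER_CUBIC))
```

```text
[ 0.49299162 -0.34065321  0.0808922 ] [-0.26  0.51 -9.27] 10.0 0.013067237191555281
0.077 False [ 0.4929 -0.3405  0.0767] [-0.95  0.02 -9.05] [ 0.02  0.03 -0.02] 10.2917
0.073 False [ 0.4929 -0.3405  0.0727] [-0.18  0.04 -9.18] [0.01 0.16 0.01] 10.575
0.07 False [ 0.4929 -0.3405  0.0697] [-0.46 -0.35 -8.98] [ 0.01  0.16 -0.  ] 10.825
0.067 False [ 0.493  -0.3408  0.0674] [-2.78  0.5  -1.  ] [ 0.13  0.52 -0.01] 11.075
```

View pics/side4.png

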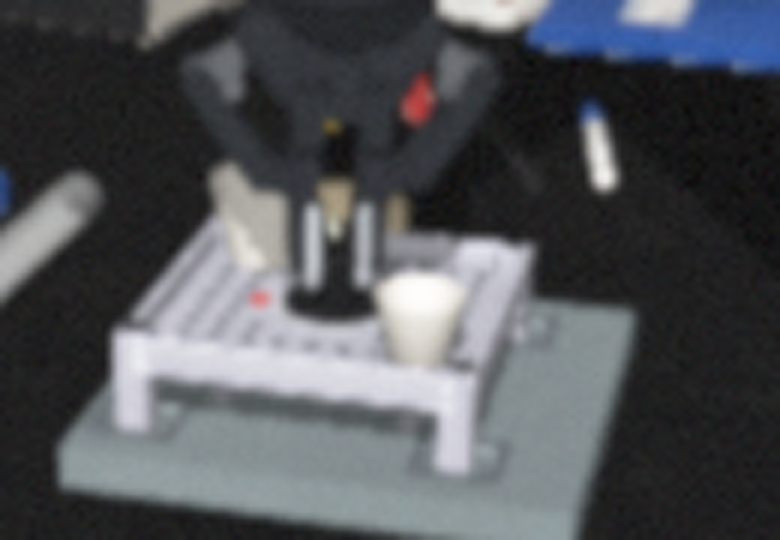

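Run:
```python
from h import *
r=arm.move_linear([.4930,-.3406,.065],vel=.02,until_force=12); s=monitor.state(); print(r,s["tcp_pos"].round(4),s["contact_force"].round(2),s["wrist_torque"].round(2),s["time_s"])
hand.gripper_to(.036); s=monitor.state(); print(s["tcp_pos"].round(4),s["contact_force"].round(2))
arm.sleep(.3)
g=get_image("top"); s=get_image("side")
def red(g,box):
    u0,v0,u1,v1=box; c=g["color"][v0:v1,u0:u1].astype(float); w=np.clip(c[...,2]-c[...,:2].max(2)-40,0,None); vv,uu=np.mgrid[v0:v1,u0:u1]; return np.array([(w*uu).sum(),(w*vv).sum()])/w.sum(), w.max()
b,_=red(s,(303,190,322,210)); h=np.array([.4930,-.3407])+.0325*np.array([np.cos(np.radians(10)),np.sin(np.radians(10))])
print("dot side",b,"pred home",proj(s,[*h,.055]),"pred on deck",proj(s,[*h,.069]))
gray=cv2.cvtColor(g["color"],cv2.COLOR_BGR2GRAY).astype(float)
cv2.imwrite("pics/side5.png",cv2.resize(s["color"][150:240,270:400],None,fx=6,fy=6,interpolation=cv2.INTER_CUBIC))
cv2.imwrite("pics/top5.png",cv2.resize(g["color"][140:270,290:470],None,fx=4.4,fy=4.4,interpolation=cv2.INTER_CUBIC))
```

```text
False [ 0.4931 -0.3408  0.0671] [-6.75  3.13 20.95] [0.78 1.62 0.01] 11.375
[ 0.4935 -0.3407  0.0651] [ 0.16 -0.53 -0.69]
dot side [312.79816514 199.33027523] pred home [[312.84203655 199.40768243]] pred on deck [[312.89318727 194.35277231]]
```

View pics/side5.png

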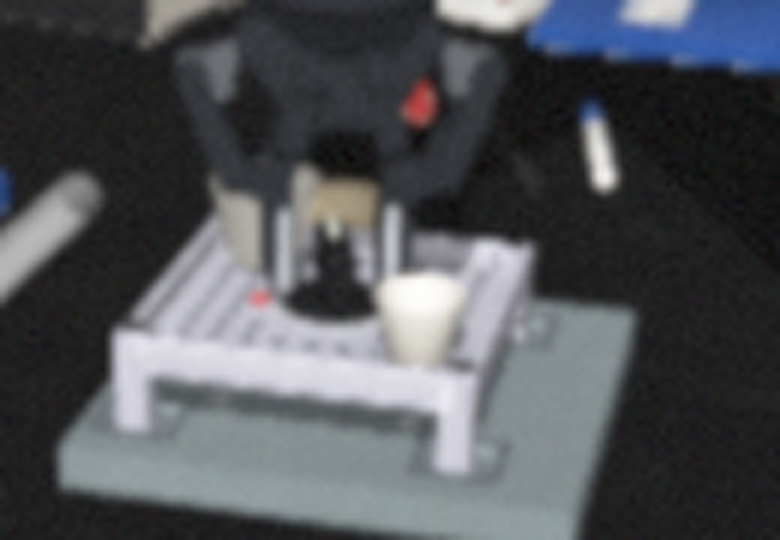

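View pics/top5.png

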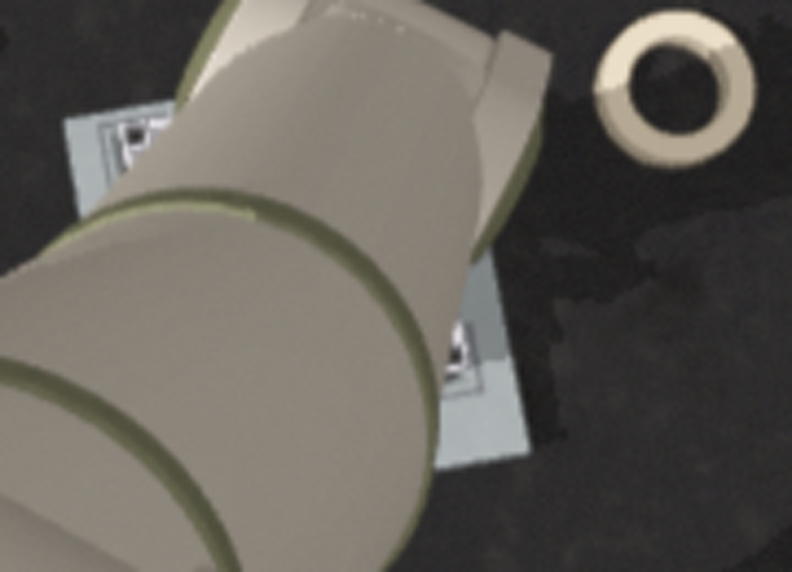

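The red dot is within 0.1 px of its predicted home position, so the posts are home. Next I regrip and turn +70.5° with the last joint alone.

Run:
```python
from h import *
arm.move_linear([.4931,-.3407,.0672],vel=.03)
hand.gripper_to(0,grasp_force=30)
s=monitor.state(); q0=np.array(s["joint_pos"]); print(s["gripper_width"],s["contact_force"].round(2),s["time_s"],q0.round(3))
for a in (15,30,45,60,70.5):
    q=q0.copy(); q[6]+=np.radians(a); arm.move_j(q.tolist()); s=monitor.state(); R=Rot.from_quat(np.r_[s["eef_rot"][1:],s["eef_rot"][0]]).as_matrix(); print(a,np.degrees(np.arctan2(R[1,1],R[0,1])).round(2),s["tcp_pos"].round(4),s["contact_force"].round(2),s["wrist_torque"].round(3),s["time_s"])
    if abs(s["contact_force"]).max()>25: break
g=get_image("side"); cv2.imwrite("pics/side6.png",cv2.resize(g["color"][150:240,270:400],None,fx=6,fy=6,interpolation=cv2.INTER_CUBIC))
```

```text
0.012978849567681201 [-1.3   0.64  3.1 ] 12.6917 [ 0.522  0.669 -0.018  2.014  0.025  0.458 -2.141]
15 -135.74 [ 0.4929 -0.3408  0.0674] [-0.94  0.04  2.14] [0.007 0.084 0.047] 13.05
30 -120.88 [ 0.4929 -0.3409  0.0673] [-1.46 -0.18  1.12] [-0.052  0.154  0.043] 13.4083
45 -105.94 [ 0.4929 -0.3409  0.0673] [-0.69 -0.53  2.62] [-0.12   0.199 -0.009] 13.7667
60 -90.97 [ 0.4929 -0.3409  0.0673] [-1.13 -0.46  1.63] [-0.195  0.292  0.092] 14.125
70.5 -80.47 [ 0.4929 -0.3409  0.0673] [-1.65 -1.7   2.61] [-0.28   0.275  0.014] 14.425
```

View pics/side6.png

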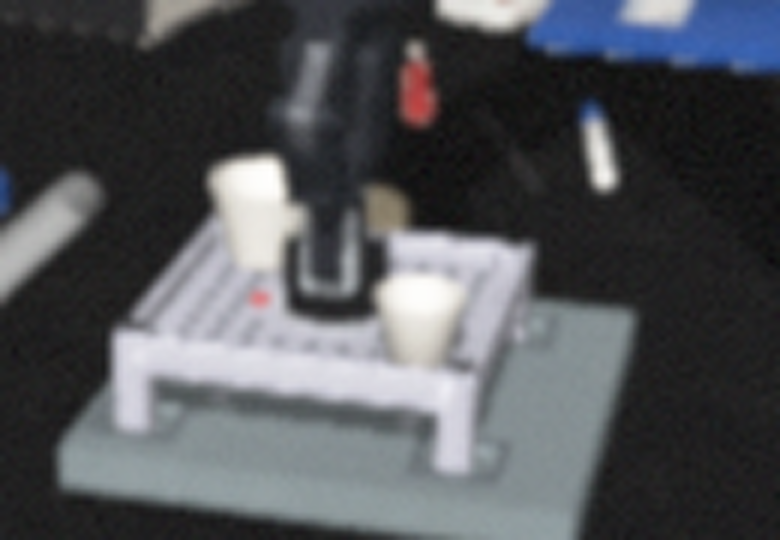

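Run:
```python
from h import *
hand.gripper_to(.028)
arm.move_linear([.4930,-.3408,.20],vel=.08)
q=np.array(monitor.state()["joint_pos"]); 
arm.move_j([q[0],.1,0,2.35,0,.69,q[6]])
s=monitor.state(); print(s["time_s"],s["tcp_pos"],s["contact_force"])
for n in("top","side"):
    g=get_image(n); cv2.imwrite(f"pics/{n}7f.png",g["color"]); c=g["color"][140:270,290:470] if n=="top" else g["color"][150:240,270:400]; cv2.imwrite(f"pics/{n}7.png",cv2.resize(c,None,fx=4.4 if n=="top" else 6,fy=4.4 if n=="top" else 6,interpolation=cv2.INTER_CUBIC))
```

```text
17.5833 [ 0.27398551 -0.22337015  0.26025852] [-0.45092991  0.15353374 -0.36984776]
```

View pics/top7.png

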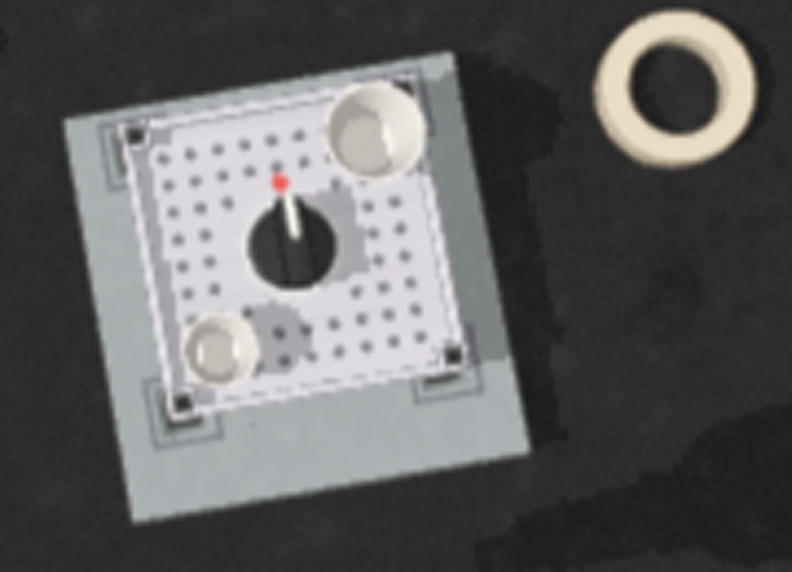

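View pics/side7.png

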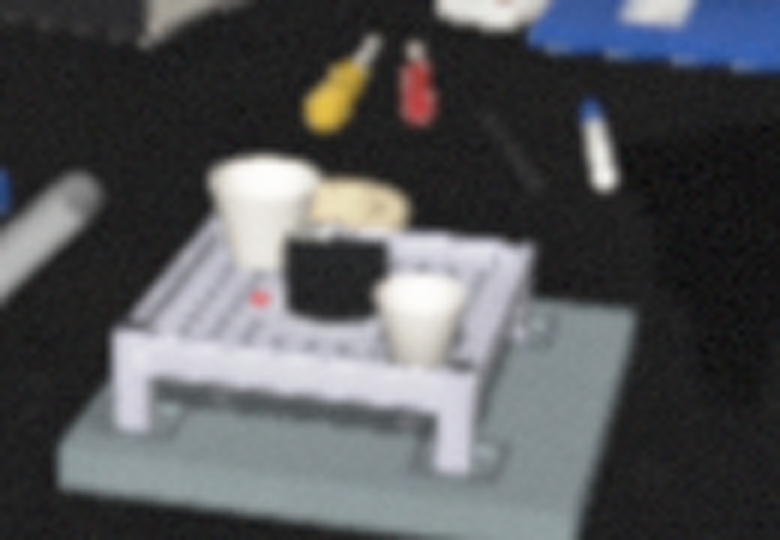

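Posts look home, pointer at the dot, and both crucibles are upright. Now I check it numerically.

Run:
```python
from h import *
g=get_image("top"); s=get_image("side"); gray=cv2.cvtColor(g["color"],cv2.COLOR_BGR2GRAY).astype(float)
f=lambda x,y:(290+x/4.4-.5,140+y/4.4-.5)
P=[]
for c in ((136,135),(182,402),(453,356)):
    u,v=np.round(f(*c)).astype(int); w=np.clip(110-gray[v-2:v+3,u-2:u+3],0,None); vv,uu=np.mgrid[v-2:v+3,u-2:u+3]; P.append(ray(g,((w*uu).sum()/w.sum(),(w*vv).sum()/w.sum()),.066)[0])
P=np.array(P); d=P[0]-P[1]; e=P[2]-P[1]; print("mid",(P[0]+P[2])/2,"sides",np.linalg.norm(d),np.linalg.norm(e),"yaw",np.degrees(np.arctan2(d[1],d[0])),np.degrees(np.arctan2(e[1],e[0]))+90)
l=ray(g,[f(285,195),f(295,237)],.087); d=l[0]-l[1]; print("pointer",np.degrees(np.arctan2(d[1],d[0])))
def red(g,box):
    u0,v0,u1,v1=box; c=g["color"][v0:v1,u0:u1].astype(float); w=np.clip(c[...,2]-c[...,:2].max(2)-40,0,None); vv,uu=np.mgrid[v0:v1,u0:u1]; return np.array([(w*uu).sum(),(w*vv).sum()])/w.sum()
print("dot",tri(g,red(g,(346,173,362,190)),s,red(s,(303,190,322,210))))
# tilt: corner tops in side view, predicted vs seen
h=(P[0]+P[2])/2; 
# bystanders before/after
a=cv2.imread("pics/top0.png"); b=g["color"]
for n,(u0,v0,u1,v1) in dict(timer=(200,230,246,276),tape=(420,138,466,182),boat=(248,138,292,158)).items(): print(n,cv2.absdiff(a[v0:v1,u0:u1],b[v0:v1,u0:u1]).mean(), cv2.phaseCorrelate(cv2.cvtColor(a[v0:v1,u0:u1],6).astype(np.float32),cv2.cvtColor(b[v0:v1,u0:u1],6).astype(np.float32)))
```

```text
mid [ 0.4936324  -0.34037158  0.066     ] sides 0.13197589982355062 0.1320806130757818 yaw 10.02218140518698 9.823156918530188
pointer 12.81304399973453
dot [ 0.52548377 -0.3348132   0.05518131]
timer 17.621613106490233 ((-0.20827077354968182, 0.04151716443568887), 0.913882855196587)
tape 2.16600790513834 ((-0.017527219620788514, 0.47542842343220926), 0.9711764251744306)
boat 1.4875 ((0.5037973054820952, 0.04193503815252697), 0.9725494344366922)
```

Run:
```python
from station import arm, monitor
arm.job_done(); print(monitor.state()["time_s"])
```

```text
the job is handed in; nothing more can be done
the job is handed in; nothing more can be done
```

I gripped the dial's bar and slid the tray about 32 mm across the deck to the sockets. I then lowered it 14 mm until the feet bottomed, let go and checked the height. After gripping the bar again I turned the dial +70.5° with the last joint, released, backed off and handed the job in shortly after 17.6 s on the robot's clock (limit 61 s).

**Last checks:**
- **Tray home:** its middle is within about 1 mm of the home point I measured. Its yaw is 9.8–10.0°, against about 10° for the base. The red dot triangulates to z = 0.0552 m, and 0.055 m is fully home.
- **Tilt:** I did not measure tilt separately. The side picture shows the tray level.
- **Dial:** the pointer picked by eye in the top picture read about 3° past the dot, while the gripper's own angle put it within 0.5°. Both are inside the 10° limit.
- **Crucibles:** both stand upright on the sheet in the last pictures. I judged this by eye.
- **Bystanders:** the timer, tape roll and ceramic boat shifted by at most 0.5 px (about 1 mm) between the first and last pictures. The brightness of the timer's patch changed (mean difference 18, against about 2 for the other two). I put that down to the arm's shadow, without checking further.

The only disagreement was before lowering: the tray's yaw was about 1.7° off the base. The flared sockets took that up.

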